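# Mount the stone from the covered pot on the carving stand

### The arm

A 6-joint arm with a two-finger parallel gripper is mounted at the origin on the work surface. World frame = base frame: x ahead of the robot, y to its left, z up, the work surface at z = 0. Lengths are in mm, angles in degrees, forces in N, time in s.
With the tool pointing down it reaches from about 250 to 775 mm from the base axis. Payload 4 kg.
Tool frame: the origin (TCP) lies on the mounting face of the last link; the fingertips stand 199 mm ahead of it and the grasp point (between the pads) lies env.hold_point_z ahead of it (env.hold_point_z is the distance from the TCP to the grasp point, in mm); z points along the fingers, y is the line along which they close (so a half turn about z gives the same grasp; the last joint's range is limited). The gripper opens to 94 mm and grips with 3 to 60 N. Pads are 16 mm wide; open, the fingers measure 119 mm over their backs; the gripper's body (75 mm by 177 mm) begins 78 mm behind the grasp point.
Start: joints at [69.437, 4.996, 78.535, -0, 96.463, -5.907], TCP at [139.163, 532.103, 404.706] pointing down, gripper open.
Joint ranges: [-177.83, 177.83], [-43.37, 116.18], [15.69, 146.23], [-61.86, 241.86], [9.47, 152.12], [-147.06, 147.06]. Speed limits (degrees/s): [159.86, 159.86, 180, 180, 180, 180].

### API

Orientations are given as [roll, pitch, yaw] about the fixed x, y, z axes, in that order (R = Rz(yaw) Ry(pitch) Rx(roll)).
In Python, from cell import telemetry, viewer, env gives the robot as it stands.
- The arm moves only by the tool arm_command, never from a script. Its argument "deltas" is one flat list of numbers, 7 for each row, row after row: the turn, a rotation vector about the tool's x, y, z in units of 120 degrees (1.0 is 120 degrees), then the shift along the tool's x, y, z in units of 25 cm (1.0 is 25 cm), then the closure, from 0 (fully open) to 1 (shut). A call has 1 to 5 rows; each row shifts and turns the commanded pose from where the row before left it, along the tool's axes as they then stand; what a row does not reach is not made up. A row lasts 1/8 s, in which the tool goes at most 62.5 mm and 10.7 degrees, less where a joint would pass 70% of its speed; a pose out of reach is approached as far as the arm can. A call with a number of a shift or a turn outside -1 to 1 is refused whole. A call with a gripper value outside its range is refused whole. The fingers move at their own pace and stop on an object; "grip_force" is the grip in N (left out, the last holds). Time passes only in rows, so rows that do not move let the fingers close. It gives the time, the measured TCP pose, the force, the opening and the grip force at its end, in the units of the state.
- telemetry.sense(): the state, without advancing time (a new reading comes with each control period).
- viewer.grab_frame(name): name is "scene" or "side" or "wrist"; returns a dict with "pixels" (384x512x3 uint8, blue, green, red), "z_map" (384x512 float32, mm along the optical axis (not along the pixel's ray), 0 where there is no reading), "intrinsics" (3x3 intrinsics, pixels), "world_to_cam" (4x4, takes a point from world to camera coordinates). Camera axes: x right, y up, looking along -z (the intrinsics and any distortion apply to the point x, -y, -z); pixel columns grow to the right and rows downward; lengths in mm; the calibration is good to about 2 mm. The wrist camera is an equidistant fisheye: a pixel r from the principal point sees the ray r / f radians off the axis. A picture is of the moment at which its call begins.
- env.finish_job(): hands the job in; it is judged then, once.
The state is a dict: "clock": time; "joint_pos": joint angles; "dq": joint speeds; "effort": joint torques, N m; "tcp_pos": TCP position; "tcp_rot": TCP orientation; "contact_force": force on the tool from outside, world axes, zero at the start; "ft_torque": the same for the moment, N m; "grip_width": opening from 0.0 (shut) to 1.0 (fully open); "finger_force": force on a finger pad.
Only numpy, scipy, OpenCV 4.12 (cv2) and the standard library are available. Lean on these libraries where they do the work, as an engineer would, in place of code of your own. Each camera call takes 0.05 s, during which the arm holds its last target. There are 200 camera calls.

### The job

Lift the loose lid off the steel pot by its knob and lay it aside flat on the bench, knob up. Take the stone on its holed plate out of the pot and lower it over the two pins of the wooden stand until it rests flush (either way round), then put the lid back on the pot so it is properly closed against dust. Set things down gently without dropping them, and do not disturb the other tools and stones on the bench.

Things in the scene. Friction and masses are not known exactly. Their poses are not given: they have to be found in the camera images.
- lid: Loose round steel lid, on the pot at the start, about 0.35 kg. Origin: centre of its underside, z up. Plug of diameter 164 (z 0 to 6 mm) fits in the pot's mouth; above it a flange of diameter 192 (z 6 to 12); in the middle an upright round dark wooden knob, diameter 34, z 12 to 47. On the bench its origin is at z = 0; closed, it is 79 mm above the pot's origin.
- pot: Open round steel pot, loose but heavy (1.6 kg), standing on the bench; outer diameter 184, height 85, wall 4 mm (mouth diameter 176), inner floor 5 mm above the bench. Origin: centre of its underside, z up. Its yaw means nothing.
- carrier: Aluminium plate 120 (own x) x 76 (y) x 10 mm with a grey stone block fixed on its middle, 60 (x) x 40 (y) mm, z 10 to 55 mm. Two through holes, diameter 14, at x = -45 and +45 mm, y = 0. Origin: centre of the plate's underside, z up. About 0.5 kg. Starts flat on the pot's floor under the lid, near its centre, at any yaw; half a turn makes no difference.
- stand: Wooden carving stand fixed to the bench, 150 (own x) x 100 (y) x 25 mm. Two upright steel pins, diameter 10, at x = -45 and +45 mm, y = 0, rise 19 mm above its top, the last 6 mm tapered. Origin: centre of its underside. The seated plate's origin lies 25 mm above this origin, its x along the stand's x, either way round.
- tin: Bystander: yellow tin, diameter 90, height 90, with chisels standing in it up to 125 mm above the bench. Origin: centre of its underside.
- mallet: Bystander: dark wooden mallet, head 110 x 46 x 46 mm towards own +x, handle 110 mm towards own -x, lying on the bench. Origin: under the joint of head and handle.
- offcut: Bystander: rough stone piece 100 x 70 x 30 mm. Origin: centre of its underside.
Things that resemble listed ones, but are neither listed nor needed, are in the scene too. Leave any red or yellow look-alike of the pot alone.

How it is judged (in metres and radians):
On the way, in this order (a step that is already met when the one before it is completed fails the run):
1. the lid is lifted clear of the pot (z of lid in the frame of pot above 0.105 m and angle between lid's own z axis and vertical below 0.3 rad), for 0.1 s.
2. the lid lies flat on the bench beside the pot, knob up, let go (height (world z) of lid below 0.004 m and angle between lid's own z axis and vertical below 0.06 rad and horizontal distance between lid and pot above 0.18 m and contact force between lid and the fingers below 0.05 N and linear speed of lid below 0.03 m/s), for 0.3 s.
3. the plate with its stone is lifted out of the pot (z of carrier in the frame of pot above 0.088 m), for 0.1 s.
4. the plate rests flush on the stand over both pins, let go (z of carrier in the frame of stand between 0.023 and 0.0268 m and horizontal distance between carrier and stand below 0.005 m and angle between the x axis of carrier and the x axis of stand, either way round below 0.1 rad and angle between carrier's own z axis and vertical below 0.03 rad and contact force between carrier and the fingers below 0.05 N and linear speed of carrier below 0.03 m/s), for 0.3 s.
5. the lid is back on the pot, let go (z of lid in the frame of pot between 0.0765 and 0.0815 m and horizontal distance between lid and pot below 0.009 m and angle between each of lid, pot's own z axis and vertical below 0.035 rad and contact force between lid and the fingers below 0.05 N and linear speed of each of lid, pot below 0.03 m/s), for 0.3 s.
At the end, for the whole second after the job is handed in: Plate flush on the stand over both pins (gap under 1.8 mm, tilt under 0.03 rad, centred to 5 mm, aligned to 0.1 rad, either way round); lid closed on the upright pot (centred to 9 mm, height to 2.5 mm, tilts under 0.035 rad); both let go and at rest (all of step 4 and all of step 5); the robot touches nothing.
It fails at once if the lid is dropped (falls free faster than 0.7 m/s) (contact force between lid and anything else below 0.01 N and linear speed of lid above 0.7 m/s).
It fails at once if the plate with its stone is dropped (falls free faster than 0.7 m/s) (contact force between carrier and anything else below 0.01 N and linear speed of carrier above 0.7 m/s).
It fails at once if the pot is tipped (angle between pot's own z axis and vertical above 0.3 rad).
It fails at once if the tin, mallet or stone piece is shifted by more than 25 mm (distance of any of tin, mallet, offcut from where it was at the start of the episode above 0.025 m).
It also fails if it takes over 72 s, if anything falls off the work surface, if the arm or the gripper's body presses on something with over 40 N, if the wrist force passes 120 N, or if a joint passes its speed limit or range.

## Working session

There is one attempt and no reset: what is moved stays moved. The work goes in short steps, Python scripts to look and compute and a tool call to move; the robot and the scene stay as the last step left them, time stands still between calls to the robot, and variables do not carry over. Pictures are saved under pics/ and viewed, at most 10 in all, crops included, and the job is handed in when it is done.

Besides the shell and the picture viewer there is one more tool, called after ">>>" as name(argument=value, ...), one argument or row to a line, values as JSON. arm_command: Moves the arm, as the interface text tells. Shifts and turns lie within -1 to 1; 1 stands for 25 cm of shift or 120 degrees of turn. Its arguments: {"type":"object","properties":{"deltas":{"type":"array"},"grip_force":{"type":"number"}},"required":["deltas"]}

```bash
ls; mkdir -p pics; python3 - <<'E'
from cell import telemetry, viewer, env
import cv2,numpy as np
print(telemetry.sense(), env.hold_point_z)
ims=[]
for n in("scene","side","wrist"):
    f=viewer.grab_frame(n); np.savez('f_'+n+'.npz',**f); 
    print(n,f['intrinsics'].tolist(),np.round(f['world_to_cam'],3).tolist(),[k for k in f])
    cv2.imwrite(f'pics/{n}0.png',f['pixels'])
E
```

```text
pics
{'clock': 0.0, 'joint_pos': array([ 6.94342403e+01,  5.03935665e+00,  7.86208883e+01, -1.34857917e-03,
        9.64638003e+01, -5.90498824e+00]), 'dq': array([ 0.05049913,  0.0017692 ,  0.05459431,  0.03638762,  0.03088366,
       -0.09988441]), 'effort': array([-1.35183367e-03, -3.40165544e+01, -3.02432764e+01,  7.16515118e-02,
        3.27566627e-02, -1.68585243e-04]), 'tcp_pos': array([139.15321065, 531.9978886 , 403.53550186]), 'tcp_rot': array([-1.79876475e+02, -1.14284467e-02,  1.65339066e+02]), 'contact_force': array([-1.24095786, -1.02789501,  1.15834399]), 'ft_torque': array([ 0.00821772, -0.02844066,  0.06560588]), 'finger_force': 0.0, 'grip_width': 1.002006732539981} 180.4
scene [[455.16183144643657, 0.0, 253.36417043873993], [0.0, 455.16183144643657, 189.25301354340206], [0.0, 0.0, 1.0]] [[-0.307, 0.952, 0.01, 143.614], [-0.803, -0.265, 0.534, 375.881], [0.511, 0.156, 0.845, -1629.215], [0.0, 0.0, 0.0, 1.0]] ['pixels', 'z_map', 'intrinsics', 'world_to_cam']
side [[411.76039911602703, 0.0, 257.5341312994123], [0.0, 411.76039911602703, 189.62916945580508], [0.0, 0.0, 1.0]] [[0.77, -0.638, 0.006, -424.021], [0.459, 0.56, 0.69, -306.101], [-0.444, -0.528, 0.724, -1129.058], [0.0, 0.0, 0.0, 1.0]] ['pixels', 'z_map', 'intrinsics', 'world_to_cam']
wrist [[297.3186396354542, 0.0, 255.13943296191744], [0.0, 297.3186396354542, 192.59599029718922], [0.0, 0.0, 1.0]] [[0.253, 0.967, -0.001, -548.773], [-0.928, 0.242, -0.284, 28.544], [-0.275, 0.073, 0.959, -391.126], [0.0, 0.0, 0.0, 1.0]] ['pixels', 'z_map', 'intrinsics', 'world_to_cam']
```

View pics/scene0.png

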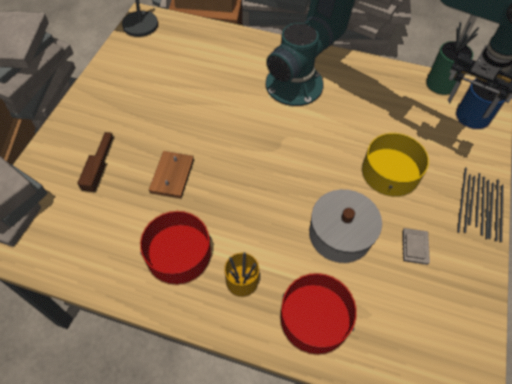

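View pics/side0.png

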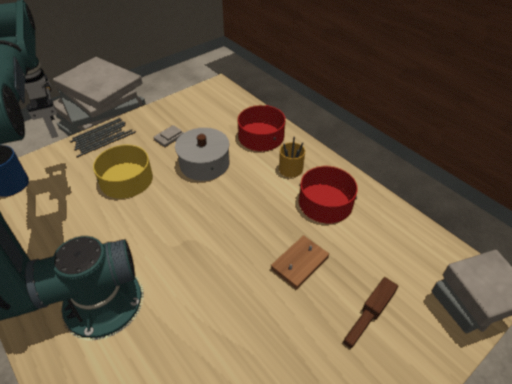

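The scene view shows the lidded steel pot with its knob at (348,214), the stand at (172,174) with pins at about (176,157) and (168,187), the mallet at (97,162), the tin at (242,275) and the offcut at (416,246). The side view shows the same things: knob (202,140), stand (300,261), pins about (308,247) and (290,268). The red and yellow pots are look-alikes.

```bash
cat > h.py <<'E'
import numpy as np, cv2
from scipy.optimize import least_squares
def load(n): return dict(np.load(f'f_{n}.npz'))
def rays(f,uv):
    K=f['intrinsics']; uv=np.atleast_2d(uv).astype(float)
    d=np.c_[(uv[:,0]-K[0,2])/K[0,0],-(uv[:,1]-K[1,2])/K[1,1],-np.ones(len(uv))]
    T=f['world_to_cam']; R=T[:3,:3]
    return -R.T@T[:3,3], d@R   # origin, dir (scaled so depth=1)
def cloud(f):
    h,w=f['z_map'].shape; v,u=np.mgrid[:h,:w]
    o,d=rays(f,np.c_[u.ravel(),v.ravel()])
    P=o+d*f['z_map'].ravel()[:,None]; P[f['z_map'].ravel()<=0]=np.nan
    return P.reshape(h,w,3)
def wcloud(f):  # equidistant fisheye, z_map along axis
    K=f['intrinsics'];h,w=f['z_map'].shape; v,u=np.mgrid[:h,:w]
    x=(u-K[0,2])/K[0,0]; y=(v-K[1,2])/K[1,1]; r=np.hypot(x,y)+1e-9
    t=np.tan(np.minimum(r,1.5))/r
    d=np.dstack([x*t,-y*t,-np.ones_like(x)]); T=f['world_to_cam'];R=T[:3,:3]
    P=(-R.T@T[:3,3])+(d*f['z_map'][...,None])@R; P[f['z_map']<=0]=np.nan
    return P
def tri(f,uv,g,uv2):
    o,d=rays(f,uv);p,e=rays(g,uv2);d=d[0]/np.linalg.norm(d);e=e[0]/np.linalg.norm(e)
    s,t=np.linalg.lstsq(np.c_[d,-e],p-o,rcond=None)[0]
    a,b=o+s*d,p+t*e; return (a+b)/2,np.linalg.norm(a-b)
def circ(P):
    s=least_squares(lambda q:np.hypot(P[:,0]-q[0],P[:,1]-q[1])-q[2],[*np.nanmean(P[:,:2],0),90],loss='soft_l1');return s.x
E
python3 - <<'E'
from h import *
S,D=load('scene'),load('side')
print('knob',tri(S,(348,214),D,(202,140)),'pinA',tri(S,(176,157),D,(308,247)),'pinB',tri(S,(168,187),D,(290,268)))
for n,f,kn,st,off in(('scene',S,(348,214),(172,174),(416,246)),('side',D,(202,140),(300,261),(167,135))):
    C=cloud(f); p=C[kn[1],kn[0]]; print(n,'knob',p,'stand',C[st[1],st[0]],'off',C[off[1],off[0]],'noise',np.nanstd(C[st[1]-3:st[1]+3,st[0]-3:st[0]+3,2]))
    for nm,a,b,R in(('lid',84,97,120),('knobtop',112,140,35)):
        m=(np.hypot(*(C[...,:2]-p[:2]).transpose(2,0,1))<R)&(C[...,2]>a)&(C[...,2]<b)
        Q=C[m]; (c,r)=cv2.minEnclosingCircle(Q[:,:2].astype(np.float32)); print(nm,len(Q),'z',np.percentile(Q[:,2],[5,50,95]),'mean',Q.mean(0),c,r)
    m=(np.hypot(*(C[...,:2]-C[st[1],st[0],:2]).transpose(2,0,1))<110)&(C[...,2]>19)&(C[...,2]<31)
    Q=C[m];print('stand',np.median(Q[:,2]),Q.mean(0),cv2.minAreaRect(Q[:,:2].astype(np.float32)))
    m=(np.hypot(*(C[...,:2]-C[st[1],st[0],:2]).transpose(2,0,1))<110)&(C[...,2]>34); print('pins',np.round(C[m],0).tolist()[:20])
    # coarse map of obstacles
    m=(C[...,2]>15)&(C[...,0]>0)&(C[...,0]<800)&(abs(C[...,1])<800)&(C[...,2]<200)
    H=cv2.dilate(m.astype(np.uint8),None); k,l,s,c=cv2.connectedComponentsWithStats(H)
    for i in range(1,k):
        if s[i,4]>150:
            Q=C[(l==i)&m]; print('  blob',np.round(np.percentile(Q,1,axis=0)),np.round(np.percentile(Q,99,axis=0)))
E
```

```text
knob (array([532.0067524 , 284.08396371, 111.02402413]), np.float64(3.6299682898081436)) pinA (array([ 499.02116499, -251.12990115,   89.5242158 ]), np.float64(41.404727200466255)) pinB (array([ 503.9424183 , -248.59614569,  -41.71758883]), np.float64(47.91466144424651))
scene knob [539.72503404 284.44022643 126.1522365 ] stand [ 507.86101347 -248.16635843   23.95976777] off [520.58759665 491.10357256  27.13338063] noise 2.0202640976076154
lid 3262 z [87.12482674 90.67459312 94.15770751] mean [538.79936824 286.46079869  90.64967581] (533.7626342773438, 285.6643981933594) 97.1460952758789
knobtop 136 z [114.85040211 124.60360474 129.01961142] mean [537.55250159 285.00937778 123.69706496] (534.6395874023438, 285.5986328125) 17.429655075073242
stand 24.25883719430942 [ 505.86139816 -251.86155531   24.29351287] ((502.8310546875, -253.07504272460938), (155.3353729248047, 101.55089569091797), 7.188327789306641)
pins [[459.0, -259.0, 44.0], [458.0, -257.0, 43.0], [454.0, -256.0, 38.0], [458.0, -261.0, 37.0], [458.0, -257.0, 38.0], [457.0, -255.0, 37.0], [463.0, -259.0, 38.0], [461.0, -256.0
[... 1487 characters left out ...]
42.0], [542.0, -251.0, 43.0], [543.0, -254.0, 45.0], [542.0, -248.0, 34.0], [542.0, -252.0, 39.0], [544.0, -254.0, 39.0], [456.0, -258.0, 45.0], [458.0, -260.0, 46.0], [454.0, -256.0, 41.0], [455.0, -259.0, 43.0], [456.0, -262.0, 44.0], [454.0, -257.0, 36.0], [455.0, -260.0, 39.0], [456.0, -262.0, 40.0], [452.0, -259.0, 35.0], [452.0, -262.0, 38.0]]
  blob [ 643. -225.   16.] [799. 360. 110.]
  blob [440. 191.  16.] [617. 511. 127.]
  blob [180. 295.  16.] [359. 479.  89.]
  blob [  0. 586.  18.] [  9. 642. 137.]
  blob [ 423. -309.   17.] [ 574. -203.   39.]
  blob [  1. -91.  15.] [108.   0. 199.]
  blob [ 658. -720.   42.] [ 797. -562.  147.]
  blob [ 420. -520.   17.] [ 632. -456.   51.]
```

```bash
cat > plan.py <<'E'
import sys, numpy as np
from scipy.spatial.transform import Rotation as Ro
from cell import telemetry, env
def plan(x,y,z,yaw):  # grasp-point target, tool down, yaw deg; prints total deltas in units of moves
    s=telemetry.sense(); p,R=s['tcp_pos'],Ro.from_euler('xyz',s['tcp_rot'],degrees=True)
    T=Ro.from_euler('xyz',[180,0,yaw],degrees=True)
    rv=(R.inv()*T).as_rotvec(degrees=True)
    d=np.array([x,y,z+env.hold_point_z])-p
    print('t %.2f'%s['clock'],'now',np.round(p-[0,0,env.hold_point_z],1),np.round(s['tcp_rot'],2),'q6 %.0f'%s['joint_pos'][5])
    print('shift units, start axes',np.round(R.inv().apply(d)/250,4),' end axes',np.round(T.inv().apply(d)/250,4),'turn units',np.round(rv/120,4),
      'rows',np.ceil(max(np.linalg.norm(d)/62.5,np.linalg.norm(rv)/10.7)))
if __name__=='__main__': plan(*map(float,sys.argv[1:]))
E
python3 plan.py 532 284.5 222 165.34
```

```text
t 0.15 now [139.1 532.  223.4] [-1.7991e+02 -1.0000e-02  1.6534e+02] q6 -6
shift units, start axes [-1.7708 -0.5603  0.0062]  end axes [-1.7709 -0.5602  0.0056] turn units [-0.0008 -0.0001  0.    ] rows 8.0
```

>>> arm_command(
  deltas=[0,0,0,-0.177,-0.056,0,0,0,0,0,-0.177,-0.056,0,0,0,0,0,-0.177,-0.056,0,0,0,0,0,-0.177,-0.056,0,0,0,0,0,-0.177,-0.056,0,0],
)

```text
clock: 0.78
tcp_pos: [336.6, 407.4, 404.3]
tcp_rot: [-180.0, -0.0, 165.4]
contact_force: [-0.1, 0.7, 0.2]
grip_width: 1.007
finger_force: 0.0
```

>>> arm_command(
  deltas=[0,0,0,-0.177,-0.056,0,0,0,0,0,-0.177,-0.056,0,0,0,0,0,-0.177,-0.056,0,0,0,0,0,-0.177,-0.056,0,0,0,0,0,-0.177,-0.056,0,0],
)

```text
clock: 1.4
tcp_pos: [533.0, 283.7, 404.2]
tcp_rot: [-180.0, -0.0, 165.3]
contact_force: [-0.3, 0.6, 0.5]
grip_width: 1.005
finger_force: 0.0
```

>>> arm_command(
  deltas=[0,0,0,0,0,0,0,0,0,0,0,0,0,0],
)

```text
clock: 1.65
tcp_pos: [531.5, 284.9, 404.2]
tcp_rot: [-180.0, -0.1, 165.3]
contact_force: [-0.8, 1.0, -0.5]
grip_width: 1.0
finger_force: 0.0
```

```bash
python3 plan.py 532 284.5 113 165.34; python3 - <<'E'
from cell import viewer
import cv2
from h import *
f=viewer.grab_frame('wrist'); np.savez('f_w1.npz',**f); cv2.imwrite('pics/w1.png',f['pixels'])
C=wcloud(f)
for nm,a,b,R in(('lid',84,97,120),('knobtop',118,135,40)):
    m=(np.hypot(*(C[...,:2]-[532,284]).transpose(2,0,1))<R)&(C[...,2]>a)&(C[...,2]<b)
    Q=C[m]
    if len(Q): print(nm,len(Q),'z',np.percentile(Q[:,2],[5,50,95]),'mean',Q.mean(0),cv2.minEnclosingCircle(Q[:,:2].astype(np.float32)))
E
```

```text
t 1.65 now [531.5 284.9 223.8] [-1.7999e+02 -9.0000e-02  1.6534e+02] q6 -53
shift units, start axes [-0.0029 -0.001   0.443 ]  end axes [-0.0022 -0.0011  0.443 ] turn units [-0.0001 -0.0007  0.    ] rows 2.0
lid 23229 z [88.5476404  89.6913951  90.83565003] mean [524.87098786 286.14306664  89.69464488] ((531.470458984375, 284.3167419433594), 96.02751922607422)
knobtop 1013 z [122.27348175 124.47638218 125.60146251] mean [530.3174576  284.97611455 124.30113216] ((531.3429565429688, 284.7377014160156), 16.82820701599121)
```

View pics/w1.png

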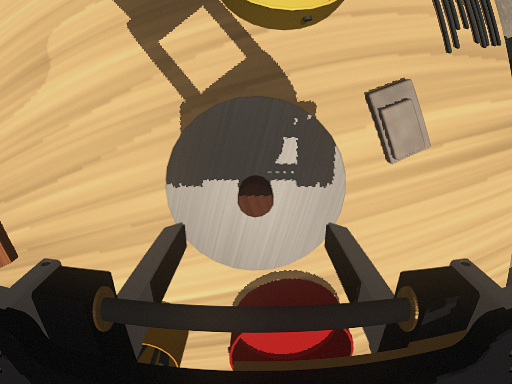

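The wrist view shows the lid centred at pixel (255,183) and the knob at (255,195), midway between the fingers. The measured centre is (531.4, 284.5), with the knob top at about 125 mm.

>>> arm_command(
  deltas=[0,0,0,0,0,0.15,0,0,0,0,0,0,0.13,0,0,0,0,0,0,0.1,0,0,0,0,0,0,0.043,0,0,0,0,0,0,0.02,0],
  grip_force=25,
)

```text
clock: 2.33
tcp_pos: [531.2, 285.4, 294.1]
tcp_rot: [180.0, 0.0, 165.4]
contact_force: [-0.5, -0.5, 0.1]
grip_width: 1.002
finger_force: 0.0
```

>>> arm_command(
  deltas=[0,0,0,0,0,0,0.4,0,0,0,0,0,0,0.6,0,0,0,0,0,0,1,0,0,0,0,0,0,1,0,0,0,0,0,0,1],
)

```text
clock: 2.95
tcp_pos: [531.9, 284.7, 294.1]
tcp_rot: [180.0, 0.0, 165.3]
contact_force: [0.3, -0.0, 0.3]
grip_width: 0.506
finger_force: 0.0
```

>>> arm_command(
  deltas=[0,0,0,0,0,0,1,0,0,0,0,0,0,1,0,0,0,0,0,0,1],
)

```text
clock: 3.32
tcp_pos: [531.9, 284.7, 293.9]
tcp_rot: [-180.0, 0.0, 165.3]
contact_force: [-1.4, 0.2, 0.1]
grip_width: 0.358
finger_force: 25.0
```

>>> arm_command(
  deltas=[0,0,0,0,0,-0.04,1,0,0,0,0,0,-0.06,1,0,0,0,0,0,-0.08,1,0,0,0,0,0,-0.08,1,0,0,0,0,0,-0.06,1],
)

```text
clock: 3.95
tcp_pos: [531.9, 284.7, 375.8]
tcp_rot: [179.9, 0.1, 165.3]
contact_force: [0.0, 0.1, -5.3]
grip_width: 0.362
finger_force: 25.0
```

>>> arm_command(
  deltas=[0,0,0,-0.007,-0.108,0,1,0,0,0,-0.007,-0.108,0,1,0,0,0,-0.007,-0.108,0,1,0,0,0,-0.007,-0.108,0,1,0,0,0,-0.007,-0.108,0,1],
)

```text
clock: 4.58
tcp_pos: [505.8, 151.1, 374.4]
tcp_rot: [180.0, 0.0, 165.4]
contact_force: [-0.0, -0.5, -5.1]
grip_width: 0.353
finger_force: 25.0
```

>>> arm_command(
  deltas=[0,0,0,-0.007,-0.108,0,1,0,0,0,-0.007,-0.108,0,1,0,0,0,-0.007,-0.108,0,1,0,0,0,-0.007,-0.108,0,1,0,0,0,-0.007,-0.108,0,1],
)

```text
clock: 5.2
tcp_pos: [480.1, 18.2, 374.4]
tcp_rot: [180.0, 0.0, 165.3]
contact_force: [-0.2, 0.2, -4.6]
grip_width: 0.36
finger_force: 25.0
```

>>> arm_command(
  deltas=[0,0,0,0,0,0.12,1,0,0,0,0,0,0.16,1,0,0,0,0,0,0.16,1,0,0,0,0,0,0.12,1,0,0,0,0,0,0.03,1],
)

```text
clock: 5.82
tcp_pos: [479.5, 19.1, 224.5]
tcp_rot: [-180.0, -0.3, 165.3]
contact_force: [0.3, -0.0, -4.2]
grip_width: 0.36
finger_force: 25.0
```

>>> arm_command(
  deltas=[0,0,0,0,0,0.01,1,0,0,0,0,0,0.006,1,0,0,0,0,0,0,1],
)

```text
clock: 6.2
tcp_pos: [481.0, 19.1, 223.7]
tcp_rot: [180.0, 0.1, 165.3]
contact_force: [0.1, -0.2, -4.4]
grip_width: 0.358
finger_force: 25.0
```

>>> arm_command(
  deltas=[0,0,0,0,0,0.012,1,0,0,0,0,0,0.01,1,0,0,0,0,0,0.006,1,0,0,0,0,0,0,1],
)

```text
clock: 6.7
tcp_pos: [480.4, 19.1, 215.1]
tcp_rot: [-180.0, -0.0, 165.3]
contact_force: [0.3, -0.4, -4.6]
grip_width: 0.36
finger_force: 25.0
```

>>> arm_command(
  deltas=[0,0,0,0,0,0.003,1,0,0,0,0,0,0.003,1,0,0,0,0,0,0,1],
)

```text
clock: 7.08
tcp_pos: [480.5, 19.1, 214.9]
tcp_rot: [180.0, 0.0, 165.3]
contact_force: [-3.6, 0.3, 3.8]
grip_width: 0.357
finger_force: 25.0
```

>>> arm_command(
  deltas=[0,0,0,0,0,0,0.5,0,0,0,0,0,0,0,0,0,0,0,0,0,0,0,0,0,0,0,0,0,0,0,0,0,0,0,0],
)

```text
clock: 7.7
tcp_pos: [480.5, 19.1, 213.9]
tcp_rot: [180.0, 0.0, 165.3]
contact_force: [-0.2, -0.8, -0.4]
grip_width: 0.853
finger_force: 0.0
```

>>> arm_command(
  deltas=[0,0,0,0,0,-0.06,0,0,0,0,0,0,-0.17,0,0,0,0,0,0,-0.2,0,0,0,0,0,0,-0.2,0,0,0,0,0,0,-0.13,0],
)

```text
clock: 8.32
tcp_pos: [480.3, 19.1, 408.3]
tcp_rot: [179.9, 0.3, 165.3]
contact_force: [0.8, 0.5, -0.8]
grip_width: 0.999
finger_force: 0.0
```

>>> arm_command(
  deltas=[0,0,0,0.007,0.108,0,0,0,0,0,0.007,0.108,0,0,0,0,0,0.007,0.108,0,0,0,0,0,0.007,0.108,0,0,0,0,0,0.007,0.108,0,0],
)

```text
clock: 8.95
tcp_pos: [506.1, 152.7, 405.2]
tcp_rot: [180.0, 0.1, 165.3]
contact_force: [0.0, 0.1, 0.1]
grip_width: 1.001
finger_force: 0.0
```

>>> arm_command(
  deltas=[0,0,0,0.007,0.108,0,0,0,0,0,0.007,0.108,0,0,0,0,0,0.007,0.108,0,0,0,0,0,0.007,0.108,0,0,0,0,0,0.007,0.108,0,0],
)

```text
clock: 9.57
tcp_pos: [531.8, 285.5, 405.2]
tcp_rot: [179.9, 0.1, 165.3]
contact_force: [-0.3, 0.6, -0.2]
grip_width: 1.0
finger_force: 0.0
```

>>> arm_command(
  deltas=[0,0,0,0,0,0,0,0,0,0,0,0,0,0],
)

```text
clock: 9.82
tcp_pos: [531.7, 284.2, 404.6]
tcp_rot: [-180.0, 0.0, 165.3]
contact_force: [-0.2, 0.2, 0.1]
grip_width: 1.004
finger_force: 0.0
```

```bash
python3 - <<'E'
from cell import viewer
import cv2
from h import *
f=viewer.grab_frame('wrist'); np.savez('f_w2.npz',**f); cv2.imwrite('pics/w2.png',f['pixels'])
C=wcloud(f)
r=np.hypot(*(C[...,:2]-[531.4,284.5]).transpose(2,0,1))
for nm,a,b,R in(('stone top',50,70,85),('plate',9,25,85),('rim',80,90,110)):
    m=(r<R)&(C[...,2]>a)&(C[...,2]<b); Q=C[m]
    if len(Q):
        print(nm,len(Q),'z',np.percentile(Q[:,2],[5,50,95]),'rect',cv2.minAreaRect(Q[:,:2].astype(np.float32)),'circ',cv2.minEnclosingCircle(Q[:,:2].astype(np.float32)))
E
python3 plan.py 531.4 284.5 224 165.34
```

```text
stone top 1845 z [57.10988084 58.57052922 59.72247108] rect ((532.7435913085938, 304.9024353027344), (102.62915802001953, 90.87507629394531), 86.15335845947266) circ ((533.2627563476562, 312.6241149902344), 62.95555114746094)
plate 3383 z [12.31974786 13.6746045  14.99612914] rect ((533.1416015625, 303.9107360839844), (131.2400665283203, 121.11771392822266), 77.84571075439453) circ ((531.0034790039062, 291.1854248046875), 79.13369750976562)
rim 2097 z [80.9234181  83.34363839 84.72899004] rect ((531.9517822265625, 282.01580810546875), (182.33453369140625, 182.45880126953125), 75.43685913085938) circ ((532.1912231445312, 282.71759033203125), 92.21595001220703)
t 9.88 now [531.8 284.  224.1] [-1.800e+02  3.000e-02  1.653e+02] q6 -53
shift units, start axes [0.0019 0.0017 0.0005]  end axes [0.0019 0.0017 0.0005] turn units [-0.      0.0003 -0.0003] rows 1.0
```

View pics/w2.png

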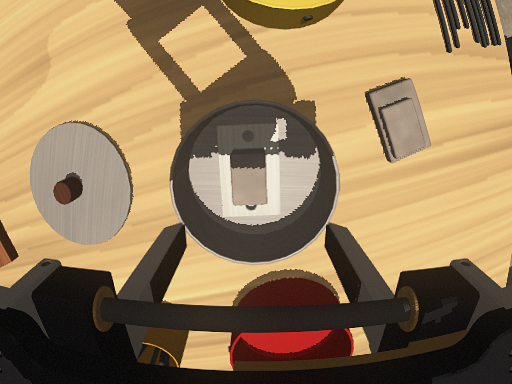

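The wrist view shows the lid lying flat at (80,182) and the carrier in the pot, with its holes at about (248,136) and (251,206) and the stone at (249,177). It already lies nearly along the tool's x axis.

```bash
cat > car.py <<'E'
from h import *
def comp(C,a,b,seed):
    m=((C[...,2]>a)&(C[...,2]<b)).astype(np.uint8); k,l,s,c=cv2.connectedComponentsWithStats(m,connectivity=4)
    i=l[seed[1],seed[0]]; return C[(l==i)&(m>0)] if i else np.empty((0,3))
def hole(C,uv,r=9):  # not used for height
    u,v=uv; return C[v-r:v+r+1,u-r:u+r+1]
E
python3 - <<'E'
from car import *
f=load('w2');C=wcloud(f)
Q=comp(C,52,66,(249,185)); print('stone',len(Q),cv2.minAreaRect(Q[:,:2].astype(np.float32)),np.median(Q[:,2]))
# robust edges: median of per-row/col extremes
for seed in((248,150),(251,213),(228,185),(271,185)):
    Q=comp(C,10.5,22,seed)
    if len(Q)>20: print('plate',len(Q),cv2.minAreaRect(Q[:,:2].astype(np.float32)),np.median(Q[:,2]))
print(np.round(C[[136,206,177],[248,251,177+72]],1))
# intersect hole pixels w/ plate top z~14
K=f['intrinsics'];T=f['world_to_cam'];R=T[:3,:3];o=-R.T@T[:3,3]
g=cv2.cvtColor(f['pixels'],cv2.COLOR_BGR2GRAY)
cv2.imwrite('pics/w2c.png',cv2.resize(f['pixels'][105:230,190:310],None,fx=4.8,fy=4.8,interpolation=cv2.INTER_CUBIC))
E
```

```text
stone 1837 ((527.3777465820312, 277.3169250488281), (40.039615631103516, 60.84157180786133), 77.59172821044922) 58.58021299940998
plate 3342 ((527.4302368164062, 277.1496887207031), (76.51270294189453, 121.01558685302734), 77.84571075439453) 13.67240686175731
plate 3342 ((527.4302368164062, 277.1496887207031), (76.51270294189453, 121.01558685302734), 77.84571075439453) 13.67240686175731
plate 3342 ((527.4302368164062, 277.1496887207031), (76.51270294189453, 121.01558685302734), 77.84571075439453) 13.67240686175731
[[484.7 286.7   3.1]
 [576.  266.5   5.9]
 [524.5 278.6  59.2]]
```

View pics/w2c.png

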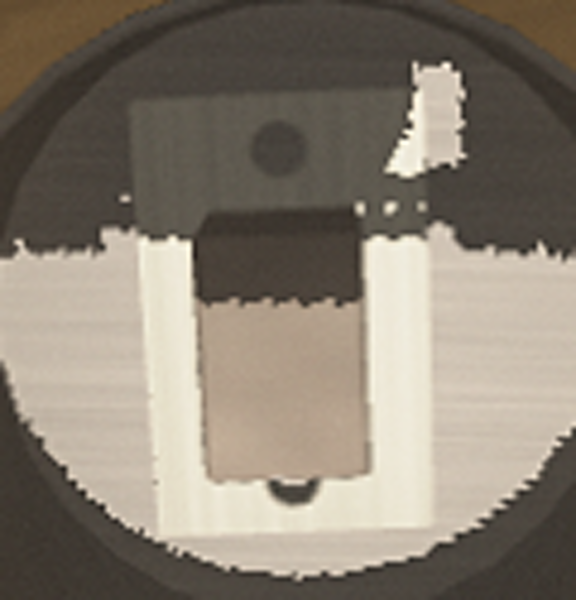

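The crop shows the plate and stone clearly, with holes at (278,148) and (293,490). The fitted plate is 121 x 76.5 and the stone 60.8 x 40, both centred at (527.4, 277.2), with the x axis at 167.7°. I'll scout the stand with the wrist camera in the same way before grasping, so that calibration errors cancel.

>>> arm_command(
  deltas=[0,0,0,-0.043,-0.211,0,0,0,0,0,-0.043,-0.211,0,0,0,0,0,-0.043,-0.211,0,0,0,0,0,-0.043,-0.211,0,0,0,0,0,-0.043,-0.211,0,0],
)

```text
clock: 10.5
tcp_pos: [516.1, 13.4, 404.5]
tcp_rot: [-180.0, 0.1, 165.3]
contact_force: [0.1, 0.2, -0.8]
grip_width: 1.003
finger_force: 0.0
```

>>> arm_command(
  deltas=[0,0,0,-0.043,-0.211,0,0,0,0,0,-0.043,-0.211,0,0,0,0,0,-0.043,-0.211,0,0,0,0,0,-0.043,-0.211,0,0,0,0,0,-0.043,-0.211,0,0],
)

```text
clock: 11.12
tcp_pos: [501.0, -255.1, 404.6]
tcp_rot: [-180.0, 0.1, 165.3]
contact_force: [0.6, 0.7, -1.0]
grip_width: 0.998
finger_force: 0.0
```

>>> arm_command(
  deltas=[0,0,-0.061,0,0,0,0,0,0,-0.061,0,0,0,0,0,0,-0.06,0,0,0,0,0,0,0,0,0,0,0,0,0,0,0,0,0,0],
)

```text
clock: 11.75
tcp_pos: [501.9, -253.0, 404.2]
tcp_rot: [-180.0, 0.0, -173.0]
contact_force: [-0.2, -0.1, 0.7]
grip_width: 1.001
finger_force: 0.0
```

```bash
python3 - <<'E'
from cell import viewer
from car import *
f=viewer.grab_frame('wrist'); np.savez('f_w3.npz',**f); cv2.imwrite('pics/w3.png',f['pixels'])
C=wcloud(f)
r=np.hypot(*(C[...,:2]-[502,-253]).transpose(2,0,1))
m=(r<110)&(C[...,2]>18)&(C[...,2]<30);Q=C[m]
print('stand',len(Q),np.median(Q[:,2]),cv2.minAreaRect(Q[:,:2].astype(np.float32)))
m=(r<80)&(C[...,2]>31);k,l,s,c=cv2.connectedComponentsWithStats(m.astype(np.uint8))
for i in range(1,k):
    if s[i,4]>8:
        Q=C[(l==i)&m];T=Q[Q[:,2]>39];print('pin',len(Q),Q.mean(0),Q[:,2].max(),len(T),T.mean(0),c[i])
E
python3 plan.py 502 -253 224 187.1
```

```text
stand 9063 23.68637724802886 ((499.8661804199219, -255.39236450195312), (148.8642578125, 100.66446685791016), 7.046953201293945)
pin 58 [ 455.41796414 -260.36341722   39.73465927] 43.51239087660366 35 [ 455.70502244 -260.25714693   41.17688717] [254.  138.5]
pin 55 [ 543.07006841 -249.81742862   38.85602166] 43.93685186994077 26 [ 543.77191858 -249.8746293    41.54998934] [253.85454545 210.41818182]
pin 44815 [ 479.5378598  -255.41648983  317.58915598] 345.38940434720126 44815 [ 479.5378598  -255.41648983  317.58915598] [258.0789691  325.63922794]
t 11.80 now [ 502.  -253.   223.7] [-1.7999e+02  1.0000e-02 -1.7292e+02] q6 -130
shift units, start axes [ 0.0001 -0.0001 -0.001 ]  end axes [ 0.0001 -0.0001 -0.001 ] turn units [-0.0001  0.0001 -0.0002] rows 1.0
```

View pics/w3.png

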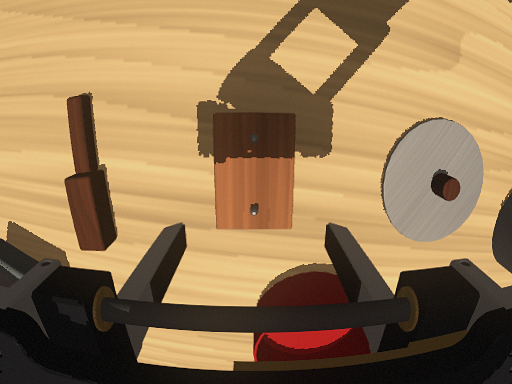

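The view shows the stand centred at (254,171) with pins at (254,138) and (254,210), the mallet at left and the lid at (432,180). As a check, I'll compare the laid-down lid's camera position with the TCP position at its release to get the wrist camera's bias.

```bash
python3 - <<'E'
from car import *
for n,sd in(('w2',(100,200)),('w3',(420,170))):
    C=wcloud(load(n)); Q=comp(C,6,18,sd); c=cv2.minAreaRect(Q[:,:2].astype(np.float32))
    print(n,len(Q),np.median(Q[:,2]),cv2.minEnclosingCircle(Q[:,:2].astype(np.float32)),c[:2])
    r=np.hypot(*(C[...,:2]-[480.5,19.1]).transpose(2,0,1)); T=C[(r<30)&(C[...,2]>41)&(C[...,2]<52)]; print(' knobtop',len(T),T.mean(0),cv2.minEnclosingCircle(T[:,:2].astype(np.float32)))
C=wcloud(load('w2')); r=np.hypot(*(C[...,:2]-[531.4,284.5]).transpose(2,0,1)); Q=C[(r<100)&(C[...,2]>81)&(C[...,2]<88)]
print('pot rim',cv2.minAreaRect(Q[:,:2].astype(np.float32)))
a=np.degrees(np.arctan2(Q[:,1]-284,Q[:,0]-532)); R=np.hypot(Q[:,0]-532,Q[:,1]-284)
E=np.array([Q[(abs(a-t)<5)][np.argmax(R[abs(a-t)<5])] for t in range(-175,176,10) if (abs(a-t)<5).sum()>3]); print('rim outer',len(E),circ(E))
E
```

```text
w2 9075 10.52398045866471 ((480.52801513671875, 19.080711364746094), 96.3043441772461) ((480.53765869140625, 19.588790893554688), (189.83843994140625, 190.8005828857422))
 knobtop 344 [480.11702625  21.46109119  45.1149379 ] ((480.082275390625, 19.001880645751953), 17.510326385498047)
w3 9092 10.876429642535726 ((480.5502014160156, 18.36638832092285), 96.59599304199219) ((480.2306213378906, 17.639564514160156), (189.92745971679688, 190.47059631347656))
 knobtop 350 [479.88197847  16.11489106  45.3968368 ] ((480.10858154296875, 17.758487701416016), 17.02334213256836)
pot rim ((531.9517822265625, 282.01580810546875), (182.33453369140625, 182.45880126953125), 75.43685913085938)
rim outer 36 [532.14285983 282.42516963  91.60353555]
```

```bash
python3 plan.py 527.4 277.2 224 167.7
```

```text
t 11.80 now [ 502.  -253.   223.7] [-1.7999e+02  1.0000e-02 -1.7292e+02] q6 -130
shift units, start axes [-3.621e-01  2.092e+00 -1.200e-03]  end axes [ 3.5260e-01  2.0937e+00 -1.0000e-03] turn units [-0.000e+00  1.000e-04  1.615e-01] rows 9.0
```

>>> arm_command(
  deltas=[0,0,0.081,0,0,0,0,0,0,0.08,0,0,0,0,0,0,0,0.0353,0.2094,0,0,0,0,0,0.0353,0.2094,0,0,0,0,0,0.0353,0.2094,0,0],
)

```text
clock: 12.42
tcp_pos: [509.3, -92.3, 404.0]
tcp_rot: [180.0, 0.0, 167.8]
contact_force: [0.5, -0.2, 0.8]
grip_width: 1.001
finger_force: 0.0
```

>>> arm_command(
  deltas=[0,0,0,0.0353,0.2094,0,0,0,0,0,0.0353,0.2094,0,0,0,0,0,0.0353,0.2094,0,0,0,0,0,0.0353,0.2094,0,0,0,0,0,0.0353,0.2094,0,0],
)

```text
clock: 13.05
tcp_pos: [521.1, 173.2, 404.2]
tcp_rot: [180.0, 0.0, 167.8]
contact_force: [0.9, -0.1, 0.0]
grip_width: 0.999
finger_force: 0.0
```

>>> arm_command(
  deltas=[0,0,0,0.0353,0.2094,0,0,0,0,0,0.0353,0.2094,0,0,0,0,0,0,0,0,0,0,0,0,0,0,0,0],
)

```text
clock: 13.55
tcp_pos: [526.1, 277.3, 403.8]
tcp_rot: [-180.0, -0.0, 167.8]
contact_force: [-0.0, -0.6, 0.5]
grip_width: 1.0
finger_force: 0.0
```

```bash
python3 plan.py 527.4 277.2 43 167.7; python3 - <<'E'
from cell import viewer
from car import *
f=viewer.grab_frame('wrist'); C=wcloud(f)
r=np.hypot(*(C[...,:2]-[527.4,277.2]).transpose(2,0,1))
for a,b,R in((50,66,42),(10.5,22,75)):
    m=((r<R)&(C[...,2]>a)&(C[...,2]<b)).astype(np.uint8);k,l,s,c=cv2.connectedComponentsWithStats(m,connectivity=4);i=1+np.argmax(s[1:,4]);Q=C[l==i]
    print(len(Q),cv2.minAreaRect(Q[:,:2].astype(np.float32)),np.median(Q[:,2]))
E
```

```text
t 13.55 now [526.1 277.3 223.4] [-179.95   -0.    167.85] q6 -56
shift units, start axes [-0.0052  0.0014  0.7216]  end axes [-0.0051  0.0008  0.7216] turn units [-0.0004 -0.      0.0012] rows 3.0
1822 ((526.7527465820312, 277.7962646484375), (39.53973388671875, 59.53264617919922), 77.36865997314453) 58.5850885628777
3351 ((527.3408813476562, 277.1291198730469), (76.40646362304688, 120.52926635742188), 77.93313598632812) 13.682685670829699
```

>>> arm_command(
  deltas=[0,0,0,-0.004,0.001,0.15,0,0,0,0,0,0,0.2,0,0,0,0,0,0,0.2,0,0,0,0,0,0,0.13,0,0,0,0,0,0,0.04,0],
  grip_force=35,
)

```text
clock: 14.22
tcp_pos: [526.7, 275.6, 221.5]
tcp_rot: [-179.8, -0.2, 167.7]
contact_force: [0.3, -0.4, 0.7]
grip_width: 0.999
finger_force: 0.0
```

>>> arm_command(
  deltas=[0,0,0,0,0,0,0,0,0,0,0,0,0,0.4,0,0,0,0,0,0,0.55,0,0,0,0,0,0,1,0,0,0,0,0,0,1],
)

```text
clock: 14.85
tcp_pos: [527.2, 277.7, 224.4]
tcp_rot: [180.0, 0.0, 167.9]
contact_force: [0.1, 0.6, -0.6]
grip_width: 0.613
finger_force: 0.0
```

>>> arm_command(
  deltas=[0,0,0,0,0,0,1,0,0,0,0,0,0,1,0,0,0,0,0,0,1],
)

```text
clock: 15.22
tcp_pos: [527.2, 277.5, 223.9]
tcp_rot: [-180.0, -0.0, 167.9]
contact_force: [-0.4, -1.0, 0.2]
grip_width: 0.424
finger_force: 35.0
```

>>> arm_command(
  deltas=[0,0,0,0,0,-0.04,1,0,0,0,0,0,-0.1,1,0,0,0,0,0,-0.14,1,0,0,0,0,0,-0.14,1,0,0,0,0,0,-0.08,1],
)

```text
clock: 15.85
tcp_pos: [527.1, 277.6, 350.4]
tcp_rot: [180.0, 0.0, 167.9]
contact_force: [-0.2, -0.5, -6.3]
grip_width: 0.424
finger_force: 35.0
```

>>> arm_command(
  deltas=[0,0,0,0,0,0,1,0,0,0,0,0,0,1],
)

```text
clock: 16.1
tcp_pos: [526.8, 277.4, 346.8]
tcp_rot: [-179.9, -0.2, 167.9]
contact_force: [0.4, -0.7, -6.7]
grip_width: 0.422
finger_force: 35.0
```

```bash
python3 plan.py 499.8 -255.3 168.5 186.95
```

```text
t 16.10 now [526.8 277.4 166.4] [-179.89   -0.18  167.86] q6 -56
shift units, start axes [-0.3424 -2.106  -0.0051]  end axes [ 0.365  -2.1022 -0.0083] turn units [-0.0007 -0.0016 -0.159 ] rows 9.0
```

>>> arm_command(
  deltas=[0,0,0,-0.0285,-0.1755,0,1,0,0,0,-0.0285,-0.1755,0,1,0,0,0,-0.0285,-0.1755,0,1,0,0,0,-0.0285,-0.1755,0,1,0,0,0,-0.0285,-0.1755,0,1],
)

```text
clock: 16.73
tcp_pos: [515.2, 54.2, 346.6]
tcp_rot: [-180.0, -0.2, 167.9]
contact_force: [1.2, -1.6, -6.2]
grip_width: 0.423
finger_force: 35.0
```

>>> arm_command(
  deltas=[0,0,0,-0.0285,-0.1755,0,1,0,0,0,-0.0285,-0.1755,0,1,0,0,0,-0.0285,-0.1755,0,1,0,0,0,-0.0285,-0.1755,0,1,0,0,0,-0.0285,-0.1755,0,1],
)

```text
clock: 17.35
tcp_pos: [503.9, -167.6, 346.6]
tcp_rot: [179.9, -0.2, 167.9]
contact_force: [0.1, 0.4, -6.2]
grip_width: 0.419
finger_force: 35.0
```

>>> arm_command(
  deltas=[0,0,0,-0.0285,-0.1755,0,1,0,0,0,-0.0285,-0.1755,0,1,0,0,-0.053,0,0,0,1,0,0,-0.053,0,0,0,1,0,0,-0.053,0,0,0,1],
)

```text
clock: 17.98
tcp_pos: [499.7, -255.2, 346.2]
tcp_rot: [179.8, -0.2, -172.9]
contact_force: [0.0, -0.5, -5.9]
grip_width: 0.425
finger_force: 35.0
```

>>> arm_command(
  deltas=[0,0,0,0,0,0.1,1,0,0,0,0,0,0.08,1,0,0,0,0,0,0.06,1,0,0,0,0,0,0,1,0,0,0,0,0,0,1],
)

```text
clock: 18.6
tcp_pos: [500.3, -255.3, 289.4]
tcp_rot: [-180.0, 0.0, -173.1]
contact_force: [-0.5, -0.2, -6.7]
grip_width: 0.422
finger_force: 35.0
```

```bash
python3 plan.py 499.8 -255.3 90 186.95; python3 - <<'E'
from cell import viewer,telemetry
from car import *
for n in('scene','side','wrist'):
    f=viewer.grab_frame(n); np.savez(f'f_{n}4.npz',**f); C=(wcloud if n=='wrist' else cloud)(f)
    if n!='wrist':
        r=np.hypot(*(C[...,:2]-[500,-255]).transpose(2,0,1))
        for a,b,R in((43,58,75),(17,32,95)):
            m=(r<R)&(C[...,2]>a)&(C[...,2]<b);Q=C[m]; print(n,len(Q),np.percentile(Q[:,2],[5,50,95]),cv2.minAreaRect(Q[:,:2].astype(np.float32)))
a=np.hstack([load('scene4')['pixels'][120:220,100:240],load('side4')['pixels'][200:300,230:370]])
cv2.imwrite('pics/c4.png',cv2.resize(a,None,fx=2.8,fy=2.8,interpolation=cv2.INTER_CUBIC))
for _ in range(6): 
    s=telemetry.sense(); print(s['tcp_pos'],s['tcp_rot'])
E
```

```text
t 18.60 now [ 500.3 -255.3  109. ] [-1.7997e+02  4.0000e-02 -1.7305e+02] q6 -130
shift units, start axes [0.0021 0.0001 0.0759]  end axes [0.002  0.0001 0.0759] turn units [-0.0002  0.0003 -0.    ] rows 1.0
scene 1 [45.7588998 45.7588998 45.7588998] ((550.1412963867188, -249.0623779296875), (0.0, 0.0), 0.0)
scene 695 [19.33425838 24.24693191 28.29424223] ((503.515625, -253.0590057373047), (151.6596221923828, 101.691650390625), 6.951857566833496)
side 3 [43.44759885 43.61634626 46.07802515] ((455.35430908203125, -259.995361328125), (1.3379696607589722, 3.243680000305176), 24.977619171142578)
side 820 [20.56642723 26.12795345 29.43805631] ((499.2215270996094, -254.8011016845703), (151.99111938476562, 100.45945739746094), 6.903881549835205)
[ 500.38867987 -255.34752838  290.16548516] [-1.79918674e+02  1.05684201e-01 -1.73054018e+02]
[ 500.38867987 -255.34752838  290.16548516] [-1.79918674e+02  1.05684201e-01 -1.73054018e+02]
[ 500.38867987 -255.34752838  290.16548516] [-1.79918674e+02  1.05684201e-01 -1.73054018e+02]
[ 500.38867987 -255.34752838  290.16548516] [-1.79918674e+02  1.05684201e-01 -1.73054018e+02]
[ 500.38867987 -255.34752838  290.16548516] [-1.79918674e+02  1.05684201e-01 -1.73054018e+02]
[ 500.38867987 -255.34752838  290.16548516] [-1.79918674e+02  1.05684201e-01 -1.73054018e+02]
```

View pics/c4.png

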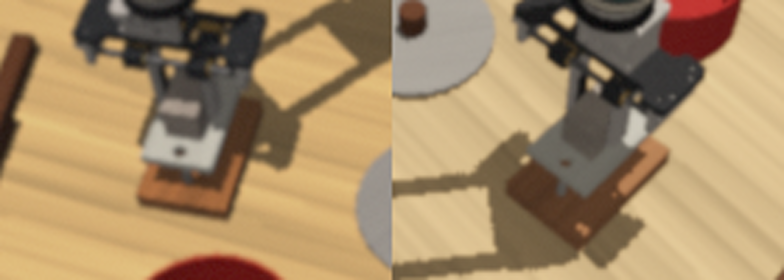

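The crop shows the held plate level above the stand, one hole visible in each view at (180,152) and (565,162), directly above the pins. Next I'll compare plate and stand within each camera.

```bash
python3 - <<'E'
from car import *
def rect(Q,ang):
    # fit rectangle in frame rotated by ang using robust extremes
    c,s=np.cos(np.radians(ang)),np.sin(np.radians(ang)); L=Q[:,:2]@np.array([[c,-s],[s,c]]); lo,hi=np.percentile(L,[.7,99.3],axis=0); return lo,hi
for n in('scene4','side4'):
    C=cloud(load(n)); r=np.hypot(*(C[...,:2]-[500,-255]).transpose(2,0,1))
    for a,b,R in((76,88,75),(19,31,95)):
        m=(r<R)&(C[...,2]>a)&(C[...,2]<b);Q=C[m]; b=cv2.minAreaRect(Q[:,:2].astype(np.float32));print(n,len(Q),np.median(Q[:,2]),np.round(b[0],1),np.round(b[1],1),round(b[2],1),'u/v extents',np.round(rect(Q,6.95),1).tolist())
C=wcloud(load('wrist4')); r=np.hypot(*(C[...,:2]-[500,-255]).transpose(2,0,1))
m=(r<75)&(C[...,2]>74)&(C[...,2]<88);Q=C[m]; print('w',len(Q), np.median(Q[:,2]) if len(Q) else '',cv2.minAreaRect(Q[:,:2].astype(np.float32)) if len(Q) else '',rect(Q,6.95) if len(Q) else '')
E
```

```text
scene4 434 79.88554243677288 [ 504.  -252.9] [122.4  77.5] 6.8 u/v extents [[410.7, -350.6], [529.3, -274.2]]
scene4 664 24.341873342462236 [ 503.5 -253. ] [151.7 101.7] 7.0 u/v extents [[395.5, -359.9], [544.1, -261.6]]
side4 484 82.310821944966 [ 495.9 -254.7] [113.2  78. ] 6.9 u/v extents [[405.4, -351.7], [515.8, -274.8]]
side4 796 26.186924052596623 [ 499.1 -254.5] [151.8 100.4] 7.2 u/v extents [[390.3, -362.8], [537.4, -264.2]]
w 6961 79.89654659342469 ((501.1381530761719, -255.94264221191406), (120.4607925415039, 76.6310043334961), 6.53713321685791) (array([ 406.75081211, -352.24245764]), array([ 522.74346134, -276.7658862 ]))
```

>>> arm_command(
  deltas=[0,0,0,0.003,0,0.03,1,0,0,0,0,0,0.04,1,0,0,0,0,0,0.03,1,0,0,0,0,0,0.02,1,0,0,0,0,0,0.01,1],
)

```text
clock: 19.38
tcp_pos: [499.3, -255.2, 255.8]
tcp_rot: [180.0, -0.0, -173.1]
contact_force: [0.4, 0.4, -6.7]
grip_width: 0.424
finger_force: 35.0
```

>>> arm_command(
  deltas=[0,0,0,0,0,0.01,1,0,0,0,0,0,0.005,1,0,0,0,0,0,0,1],
)

```text
clock: 19.75
tcp_pos: [499.4, -255.3, 252.7]
tcp_rot: [180.0, 0.0, -173.1]
contact_force: [-1.3, 0.4, -6.3]
grip_width: 0.42
finger_force: 35.0
```

>>> arm_command(
  deltas=[0,0,0,0,0,0.012,1,0,0,0,0,0,0.012,1,0,0,0,0,0,0.006,1,0,0,0,0,0,0,1],
)

```text
clock: 20.25
tcp_pos: [499.3, -255.2, 244.9]
tcp_rot: [180.0, -0.0, -173.1]
contact_force: [0.8, -0.3, -6.3]
grip_width: 0.419
finger_force: 35.0
```

>>> arm_command(
  deltas=[0,0,0,0,0,0.003,1,0,0,0,0,0,0.002,1,0,0,0,0,0,0,1],
)

```text
clock: 20.62
tcp_pos: [499.4, -255.2, 244.0]
tcp_rot: [180.0, 0.0, -173.1]
contact_force: [-0.1, 0.2, -5.7]
grip_width: 0.423
finger_force: 35.0
```

>>> arm_command(
  deltas=[0,0,0,0,0,0.003,1,0,0,0,0,0,0.003,1,0,0,0,0,0,0,1],
)

```text
clock: 21.0
tcp_pos: [499.4, -255.2, 243.9]
tcp_rot: [-180.0, 0.0, -173.1]
contact_force: [-4.3, 2.6, 5.2]
grip_width: 0.428
finger_force: 35.0
```

>>> arm_command(
  deltas=[0,0,0,0,0,0,0.4,0,0,0,0,0,0,0,0,0,0,0,0,0,0,0,0,0,0,0,0,0,0,0,0,0,0,0,0],
)

```text
clock: 21.62
tcp_pos: [499.4, -255.3, 242.3]
tcp_rot: [180.0, 0.0, -173.1]
contact_force: [-0.4, 0.1, -0.9]
grip_width: 0.917
finger_force: 0.0
```

>>> arm_command(
  deltas=[0,0,0,0,0,-0.05,0,0,0,0,0,0,-0.15,0,0,0,0,0,0,-0.18,0,0,0,0,0,0,-0.18,0,0,0,0,0,0,-0.1,0],
)

```text
clock: 22.25
tcp_pos: [499.3, -255.2, 411.9]
tcp_rot: [-179.8, 0.3, -173.1]
contact_force: [0.4, 0.5, -0.6]
grip_width: 1.001
finger_force: 0.0
```

>>> arm_command(
  deltas=[0,0,0,0,0,0,0,0,0,0,0,0,0,0],
)

```text
clock: 22.5
tcp_pos: [499.2, -255.1, 406.3]
tcp_rot: [179.9, -0.1, -173.1]
contact_force: [0.1, 0.0, -0.3]
grip_width: 0.995
finger_force: 0.0
```

```bash
python3 plan.py 480.5 18.8 200 165.3; python3 - <<'E'
from cell import viewer
from car import *
f=viewer.grab_frame('wrist'); C=wcloud(f); cv2.imwrite('pics/w5.png',f['pixels'])
r=np.hypot(*(C[...,:2]-[500,-255]).transpose(2,0,1))
for a,b,R in((29,42,75),(18,28,95),(70,90,60)):
    m=(r<R)&(C[...,2]>a)&(C[...,2]<b);Q=C[m]; q=cv2.minAreaRect(Q[:,:2].astype(np.float32)); A=np.c_[Q[:,:2]-Q[:,:2].mean(0),np.ones(len(Q))];print(len(Q),np.median(Q[:,2]),q,'tilt',np.linalg.lstsq(A,Q[:,2],rcond=None)[0][:2])
E
```

```text
t 22.50 now [ 499.2 -255.1  225.9] [ 1.7993e+02 -7.0000e-02 -1.7306e+02] q6 -130
shift units, start axes [-0.0585  1.0966  0.1049]  end axes [0.3503 1.0409 0.1038] turn units [ 0.0004 -0.0007  0.1804] rows 5.0
3704 33.73656848052639 ((500.10015869140625, -255.02415466308594), (121.025390625, 76.44744873046875), 6.814808368682861) tilt [-0.00091527  0.00060251]
3136 23.664469462408647 ((500.041259765625, -255.2877960205078), (148.9643096923828, 100.91498565673828), 6.898619174957275) tilt [0.000537   0.00104381]
2030 78.61167544171369 ((498.9463195800781, -254.94815063476562), (59.35904312133789, 39.769344329833984), 6.683608531951904) tilt [0.0139237  0.00302619]
```

View pics/w5.png

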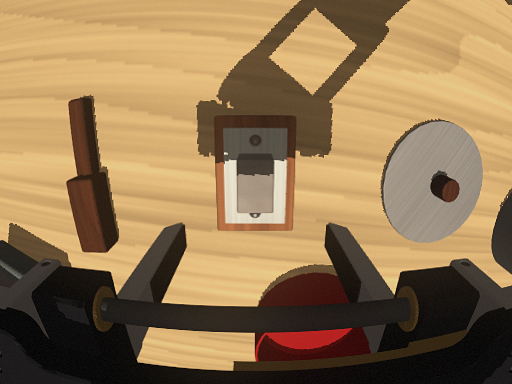

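The view shows the plate seated on the stand with a pin in each hole at (255,140) and (255,215), flush (10 mm step, no tilt) and centred to 0.3 mm. The lid is unmoved at (432,180). Next I fetch it.

>>> arm_command(
  deltas=[0,0,0,-0.0084,0.1566,0,0,0,0,0,-0.0084,0.1567,0,0,0,0,0,-0.0083,0.1567,0,0,0,0,0,-0.0083,0.1567,0,0,0,0,0,-0.0083,0.1566,0,0],
)

```text
clock: 23.18
tcp_pos: [485.6, -58.4, 405.3]
tcp_rot: [179.9, -0.2, -173.1]
contact_force: [-0.6, 0.5, 0.7]
grip_width: 0.997
finger_force: 0.0
```

>>> arm_command(
  deltas=[0,0,0,-0.0084,0.1566,0,0,0,0,0,-0.0084,0.1567,0,0,0,0,0,0,0,0,0,0,0,0,0,0,0,0,0,0,0,0,0,0,0],
  grip_force=25,
)

```text
clock: 23.8
tcp_pos: [480.9, 17.7, 406.8]
tcp_rot: [-180.0, -0.1, -173.1]
contact_force: [0.3, -0.3, -0.4]
grip_width: 1.003
finger_force: 0.0
```

```bash
python3 plan.py 480.4 18.7 34.5 186.95; python3 - <<'E'
from cell import viewer
from car import *
C=wcloud(viewer.grab_frame('wrist')); r=np.hypot(*(C[...,:2]-[480.5,19.1]).transpose(2,0,1))
for a,b,R in((6,18,110),(41,52,30)):
    Q=C[(r<R)&(C[...,2]>a)&(C[...,2]<b)]; print(len(Q),np.median(Q[:,2]),cv2.minEnclosingCircle(Q[:,:2].astype(np.float32)))
E
```

```text
t 23.80 now [480.9  17.7 226.4] [-1.7999e+02 -6.0000e-02 -1.7315e+02] q6 -101
shift units, start axes [5.000e-04 4.400e-03 7.676e-01]  end axes [0.0013 0.0043 0.7676] turn units [-0.0001 -0.0005 -0.0008] rows 4.0
15397 10.717296464714764 ((480.374755859375, 18.91657066345215), 96.1365966796875)
615 45.52933902624727 ((480.1090087890625, 19.066741943359375), 16.918071746826172)
```

>>> arm_command(
  deltas=[0,0,0,0.002,0.004,0.16,0,0,0,0,0,0,0.2,0,0,0,0,0,0,0.2,0,0,0,0,0,0,0.15,0,0,0,0,0,0,0.05,0],
)

```text
clock: 24.48
tcp_pos: [479.1, 18.9, 214.7]
tcp_rot: [179.9, -0.3, -173.1]
contact_force: [-0.2, -0.8, 0.4]
grip_width: 1.0
finger_force: 0.0
```

>>> arm_command(
  deltas=[0,0,0,0,0,0.007,0,0,0,0,0,0,0,0.4,0,0,0,0,0,0,0.6,0,0,0,0,0,0,1,0,0,0,0,0,0,1],
)

```text
clock: 25.1
tcp_pos: [480.2, 19.6, 216.2]
tcp_rot: [-180.0, 0.1, -173.1]
contact_force: [0.5, -0.2, 1.0]
grip_width: 0.606
finger_force: 0.0
```

>>> arm_command(
  deltas=[0,0,0,0,0,0,1,0,0,0,0,0,0,1,0,0,0,0,0,0,1,0,0,0,0,0,0,1],
)

```text
clock: 25.6
tcp_pos: [480.1, 19.5, 215.6]
tcp_rot: [-180.0, -0.0, -173.1]
contact_force: [0.5, -1.0, 0.6]
grip_width: 0.358
finger_force: 25.0
```

>>> arm_command(
  deltas=[0,0,0,0,0,-0.04,1,0,0,0,0,0,-0.12,1,0,0,0,0,0,-0.17,1,0,0,0,0,0,-0.17,1,0,0,0,0,0,-0.1,1],
)

```text
clock: 26.22
tcp_pos: [480.0, 19.7, 368.0]
tcp_rot: [180.0, 0.1, -173.0]
contact_force: [0.5, -0.7, -4.0]
grip_width: 0.355
finger_force: 25.0
```

>>> arm_command(
  deltas=[0,0,0,0,0,0,1,0,0,0,0,0,0,1],
)

```text
clock: 26.48
tcp_pos: [479.6, 19.7, 363.8]
tcp_rot: [179.9, -0.2, -173.1]
contact_force: [-0.2, 0.4, -4.8]
grip_width: 0.357
finger_force: 25.0
```

```bash
python3 plan.py 532.1 282.5 185 186.95; python3 - <<'E'
from cell import viewer
from car import *
def rim(C,o,lo,hi):
    r=np.hypot(C[...,0]-o[0],C[...,1]-o[1]); Q=C[(r<105)&(r>75)&(C[...,2]>lo)&(C[...,2]<hi)]
    return len(Q),cv2.minEnclosingCircle(Q[:,:2].astype(np.float32)),cv2.minAreaRect(Q[:,:2].astype(np.float32))[:2]
for n in('scene','side'):
    C=cloud(viewer.grab_frame(n)); print(n,rim(C,(532,283),78,92))
C=cloud(load('scene4'));print('before',rim(C,(532,283),78,92))
E
```

```text
t 26.48 now [479.6  19.7 183.4] [ 179.95   -0.19 -173.05] q6 -101
shift units, start axes [-0.3354  1.0182 -0.0065]  end axes [-0.3355  1.0182 -0.0063] turn units [ 0.0004 -0.0016 -0.    ] rows 5.0
scene (398, ((534.034912109375, 283.6086730957031), 93.71900177001953), ((535.3696899414062, 284.1674499511719), (181.37876892089844, 183.45806884765625)))
side (205, ((531.2410888671875, 282.5677490234375), 95.4032974243164), ((510.5827941894531, 287.3832092285156), (187.95382690429688, 140.19552612304688)))
before (403, ((533.6834106445312, 283.6025390625), 93.31957244873047), ((534.8192749023438, 283.37335205078125), (182.8393096923828, 182.62181091308594)))
```

>>> arm_command(
  deltas=[0,0,0,-0.0417,0.127,0,1,0,0,0,-0.0417,0.127,0,1,0,0,0,-0.0417,0.127,0,1,0,0,0,-0.0417,0.127,0,1,0,0,0,-0.0417,0.127,0,1],
)

```text
clock: 27.2
tcp_pos: [512.6, 184.5, 363.6]
tcp_rot: [-180.0, -0.2, -173.1]
contact_force: [0.5, -0.5, -4.6]
grip_width: 0.358
finger_force: 25.0
```

>>> arm_command(
  deltas=[0,0,0,-0.0417,0.127,0,1,0,0,0,-0.0417,0.127,0,1,0,0,0,-0.0417,0.127,0,1,0,0,0,0,0,0,1,0,0,0,0,0,0,1],
)

```text
clock: 27.82
tcp_pos: [532.1, 281.6, 364.0]
tcp_rot: [-179.9, -0.2, -173.0]
contact_force: [0.4, 0.6, -4.0]
grip_width: 0.354
finger_force: 25.0
```

>>> arm_command(
  deltas=[0,0,0,0,0,0.06,1,0,0,0,0,0,0.08,1,0,0,0,0,0,0.06,1,0,0,0,0,0,0.03,1,0,0,0,0,0,0,1],
)

```text
clock: 28.45
tcp_pos: [532.1, 281.5, 307.4]
tcp_rot: [-180.0, -0.1, -173.1]
contact_force: [-0.3, 0.0, -4.2]
grip_width: 0.355
finger_force: 25.0
```

```bash
python3 plan.py 532.1 282.5 114 186.95; python3 - <<'E'
from cell import viewer
from car import *
for n in('scene','side','wrist'):
    f=viewer.grab_frame(n);C=(wcloud if n=='wrist' else cloud)(f); r=np.hypot(C[...,0]-532,C[...,1]-283)
    Q=C[(r<110)&(C[...,2]>97)&(C[...,2]<115)]; print(n,len(Q),np.median(Q[:,2]),cv2.minEnclosingCircle(Q[:,:2].astype(np.float32)))
E
```

```text
t 28.45 now [532.1 281.5 127. ] [-1.7998e+02 -8.0000e-02 -1.7308e+02] q6 -74
shift units, start axes [-0.0006  0.0038  0.0519]  end axes [-0.0005  0.0038  0.0519] turn units [-0.0002 -0.0007 -0.0002] rows 1.0
scene 2517 103.4478514579489 ((534.6776123046875, 283.5926513671875), 96.37007141113281)
side 1296 106.31650380932984 ((531.7020874023438, 282.4775085449219), 98.6744155883789)
wrist 38256 103.91642589418751 ((532.6823120117188, 281.8437194824219), 96.16348266601562)
```

>>> arm_command(
  deltas=[0,0,0,0,0.002,0.016,1,0,0,0,0,0,0.016,1,0,0,0,0,0,0.01,1,0,0,0,0,0,0.005,1,0,0,0,0,0,0,1],
)

```text
clock: 29.22
tcp_pos: [532.1, 282.3, 296.3]
tcp_rot: [-180.0, -0.0, -173.1]
contact_force: [-0.1, 0.2, -4.7]
grip_width: 0.352
finger_force: 25.0
```

>>> arm_command(
  deltas=[0,0,0,0,0,0.003,1,0,0,0,0,0,0.002,1,0,0,0,0,0,0,1],
)

```text
clock: 29.6
tcp_pos: [532.1, 282.3, 295.2]
tcp_rot: [180.0, -0.0, -173.1]
contact_force: [0.2, -0.5, -4.5]
grip_width: 0.358
finger_force: 25.0
```

>>> arm_command(
  deltas=[0,0,0,0,0,0.003,1,0,0,0,0,0,0.002,1,0,0,0,0,0,0,1],
)

```text
clock: 29.98
tcp_pos: [532.1, 282.3, 294.7]
tcp_rot: [180.0, 0.0, -173.1]
contact_force: [-0.6, 0.2, -0.2]
grip_width: 0.359
finger_force: 25.0
```

Contact has been made at the expected height (294.6), so I release the lid and retreat.

>>> arm_command(
  deltas=[0,0,0,0,0,0.001,1,0,0,0,0,0,0,0.5,0,0,0,0,0,0,0,0,0,0,0,0,0,0,0,0,0,0,0,0,0],
)

```text
clock: 30.6
tcp_pos: [532.2, 282.3, 293.7]
tcp_rot: [180.0, 0.0, -173.1]
contact_force: [-0.4, -1.2, -0.3]
grip_width: 0.748
finger_force: 0.0
```

>>> arm_command(
  deltas=[0,0,0,0,0,0,0,0,0,0,0,0,-0.05,0,0,0,0,0,0,-0.12,0,0,0,0,0,0,-0.15,0,0,0,0,0,0,-0.12,0],
)

```text
clock: 31.22
tcp_pos: [532.0, 282.3, 406.6]
tcp_rot: [180.0, 0.2, -173.1]
contact_force: [0.2, -0.1, 0.4]
grip_width: 1.001
finger_force: 0.0
```

>>> arm_command(
  deltas=[0,0,0,0,0,0,0,0,0,0,0,0,0,0,0,0,0,0,0,0,0],
)

```text
clock: 31.6
tcp_pos: [532.0, 282.2, 401.5]
tcp_rot: [-179.9, -0.2, -173.1]
contact_force: [-0.0, 0.0, -0.0]
grip_width: 0.999
finger_force: 0.0
```

```bash
python3 - <<'E'
from cell import viewer,telemetry
from car import *
print(telemetry.sense()['tcp_pos'],telemetry.sense()['clock'])
f=viewer.grab_frame('wrist');C=wcloud(f); r=np.hypot(C[...,0]-532,C[...,1]-283)
Q=C[(r<110)&(C[...,2]>84)&(C[...,2]<97)]; A=np.c_[Q[:,:2]-Q[:,:2].mean(0),np.ones(len(Q))]
print('lid',len(Q),np.median(Q[:,2]),cv2.minEnclosingCircle(Q[:,:2].astype(np.float32)),'tilt',np.linalg.lstsq(A,Q[:,2],rcond=None)[0][:2])
for n in('scene','side'):
    f=viewer.grab_frame(n);C=cloud(f); r=np.hypot(C[...,0]-500,C[...,1]+255); Q=C[(r<75)&(C[...,2]>29)&(C[...,2]<42)]; print(n,'plate',len(Q),np.median(Q[:,2]))
    cv2.imwrite(f'pics/{n}9.png',f['pixels'])
E
```

```text
[531.97306398 282.21926585 401.51062973] 31.6
lid 23520 89.71908100699576 ((532.5079956054688, 282.1889343261719), 96.04061126708984) tilt [0.00017398 0.00067367]
scene plate 488 34.49230047767594
side plate 588 36.0876304237633
```

View pics/side9.png

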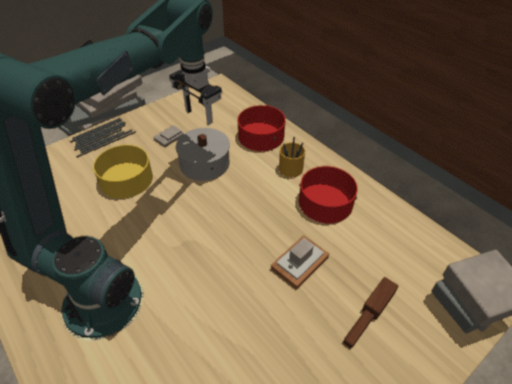

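The view shows the lid closed on the pot, with the knob at (202,140), and the plate flush on the stand at (300,260). The bystanders are unmoved and the gripper is clear, so I hand in.

```bash
python3 -c "
from cell import env; print(env.finish_job())"
```

```text
the job is handed in; nothing more can be done
None
```

The job is handed in, though no verdict came back: at my last check the plate was flush on the stand's pins, the lid was closed level on the pot, the bystanders looked unmoved and the gripper was clear, at about 32 s.

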